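# Fit a spare relay module into a tight row on a DIN rail

## Task

A row of modules stands pushed together on the rail of the small mounting panel. Fit the spare relay module that stands on the desk directly in front, on the robot's side, of the module with the round dial: gently slide the neighbouring modules apart along the rail until they rest against the end brackets, set the spare into the gap and press it down until its foot has snapped on and it sits fully home like the others, then let go. Do not ram the row against the brackets, press no harder than the snap needs, and leave the things lying about where they are.

Things in the scene. Friction and masses are not known exactly. Their poses are not given: they have to be found in the camera images.
- panel: Grey mounting panel, fixed, 92 (x) by 270 (y) by 10 mm high, with a steel top-hat rail along its middle that runs along the panel's y. Origin: centre of the underside, on the desk. x points to the robot's right, y along the rail away from the robot, z up. The spare must not be pressed on rail or panel with over 45 N.
- rail_mid (a point): Middle of the rail, at the top of its lips, 25 mm above the panel's underside. Lips: 35 mm wide over all, 2.3 mm thick. Two black end brackets (10 mm along the rail, 50 mm across it, tops 20 mm above the lips) are screwed on, 183.5 mm apart between inner faces; the pair stands up to 10 mm either way from centred on this point, which is not measured: feel for it.
- row_space (a point): A point on the panel below the rail's middle, 10 mm up. The 4 modules leave 39.5 mm free, split between both ends: the 36 mm spare fits only when the modules beyond AND before its place were slid until they stop. A gripped module and those ahead of it slide with 2 to 6 N; at 8 N the bracket is reached. Never over 20 N on a bracket: slide at 15 mm/s or less, or the impact does that.
- timer: Timer module on the rail: grey plastic, 80 (x) by 36 (y) by 56 mm high, a round black dial (21 mm across, 9 mm high) on top. Origin: centre of the underside of the foot, 16.5 mm above the panel's origin when on the rail; axes as the panel's. It stands first, second or third in the row from the far end, always with at least one relay module on its near side.
- timer_grip (a point): Grip point of the timer, on its middle 48 mm above its origin. All modules are stepped: 80 mm deep (x) up to the shoulders 28 mm above the origin, then a block 45 mm deep in x and 36 mm wide in y up to 56 mm. Grip that block across x from above, tips just above the shoulders, so the fingers clear the neighbours. Grip lightly, about 10 N: gripped hard, modules bind on the rail.
- relay_a: Relay module on the rail, one of three alike: grey plastic, 80 (x) by 36 (y) by 56 mm high, same size, steps, foot, axes, origin and grip as the timer module, but a flat dark window and one lamp on top instead of the dial. Told apart only by its place in the row.
- relay_b: Relay module on the rail, one of three alike: grey plastic, 80 (x) by 36 (y) by 56 mm high, same size, steps, foot, axes, origin and grip as the timer module, but a flat dark window and one lamp on top instead of the dial. Told apart only by its place in the row.
- relay_c: Relay module on the rail, one of three alike: grey plastic, 80 (x) by 36 (y) by 56 mm high, same size, steps, foot, axes, origin and grip as the timer module, but a flat dark window and one lamp on top instead of the dial. Told apart only by its place in the row.
- spare: Spare relay module, standing upright on the desk left of the panel's near end. Same housing, axes, origin (centre of the underside) and grip block as the others: x its 80 mm depth, y its 36 mm width. It fits either way round; its lower side edges are bevelled by 2 mm. Seated, its origin is 16.5 mm above the panel's origin.
- spare_foot (a point): Middle of the spare's foot, 8.5 mm above its origin: rests on the lips when seated. Beside it two sprung jaws with bevelled mouths take the rail's lips (up to 1.5 mm off centre in x). They touch the lips with the spare some 5 to 8 mm above its seat; about 8 to 18 N straight down snaps them under. A firm rise of the force at the seated height means it is home.
- screwdriver: Screwdriver, 200 mm long, lying on the desk left of the panel. Bystander, leave it.
- cap_tin: Small round tin, 54 mm across, 26 mm high, on the desk left of the spare. Bystander, leave it.

How it is judged:
By the outcome, as a careful person would: the job done as asked, in the order asked, and still so for the second after the job is handed in, with the robot touching nothing.
It also fails if it takes over 67 s, if anything falls off the work surface, if the arm or the gripper's body presses on something with over 40 N, if the wrist force passes 120 N, or if a joint passes its speed limit or range.

## Robot

A 7-joint arm with a two-finger parallel gripper is mounted at the origin on a cart in front of the work surface, level with it; the furniture and walls round the work are solid. World frame = base frame: x ahead of the robot, y to its left, z up, the work surface at z = 0. Lengths are in m, angles in degrees, forces in N, time in s.
With the tool pointing down it reaches from about 0.425 to 1.025 m from the base axis. Payload 9.4 kg.
Tool frame: the origin (TCP) lies at the very end of the fingers, on their centre line; the grasp point (between the pads) lies 19 mm behind it; z points along the fingers, y is the line along which they close (so a half turn about z gives the same grasp; the last joint's range is limited). The gripper opens to 93 mm and grips with 3 to 60 N. Pads are 15 mm wide; open, the fingers measure 128 mm over their backs; the gripper's body (75 mm by 188 mm) begins 65 mm behind the grasp point.
Start: joints at [-80.311, 34.337, -0.143, 91.639, 0.103, 54.024, -4.572], TCP at [0.176, 0.703, 0.184] pointing down, gripper open.
Joint ranges: [-147.43, 147.43], [-19.82, 112.94], [-74.19, 73.91], [6.32, 146.72], [-59.91, 239.91], [6.04, 106.73], [-150.56, 150.56]. Speed limits (degrees/s): [127.2, 127.2, 172.46, 172.46, 180, 180, 180].

## Interface

Orientations are given as [roll, pitch, yaw] about the fixed x, y, z axes, in that order (R = Rz(yaw) Ry(pitch) Rx(roll)).
In Python, from cell import manip, imaging, job, models gives the robot as it stands. The module is installed in compiled form; this text tells all that it offers.
- The arm moves only by the tool step_arm, never from a script. Its arguments are lists of equal length, an entry for each row: "linear": the shift along the tool's x, y, z in mm, a list of three; "roll": the turn about the tool's z in rad; "claw": the closure, from 0 (fully open) to 1 (shut). A call has 1 to 5 rows; each row is the pose to reach, as a shift and turn from the pose commanded when the call began, along the tool's axes at that moment; what a row does not reach only later rows make up. A row lasts 1/10 s, in which the tool goes at most 50 mm and 8.59 degrees, less where a joint would pass 70% of its speed; a pose out of reach is approached as far as the arm can. A call with a gripper value outside its range is refused whole. The fingers move at their own pace and stop on an object; "squeeze" is the grip in N (left out, the last holds). Time passes only in rows, so rows that repeat a pose let the fingers close. It gives the time, the measured TCP pose, the force, the opening and the grip force at its end, in the units of the state.
- manip.get_state(): the state, without advancing time (a new reading comes with each control period).
- imaging.camera(name): name is "side" or "top"; returns a dict with "img" (400x640x3 uint8, blue, green, red), "mtx" (3x3 intrinsics, pixels), "pose" (4x4, takes a point from camera to world coordinates). Camera axes: x right, y down, z forward; pixel columns grow to the right and rows downward; lengths in m; the calibration is good to about 2 mm. A picture is of the moment at which its call begins. There is no depth.
- job.finish_job(): hands the job in; it is judged then, once.
Trained networks look in a picture, given as the dict that the camera call returned (one of the last four; its "shot" number tells which), for a name from the list of things; names that differ only in an ending like _2 or _b are one class to them, and where a whole thing is asked for, a point or a joint stands for the part that bears it (a point fixed in the world has none). Each returns a list of dicts, best first, with "conf" (0 to 1); they miss things now and then, are a little off and sometimes report something else, mostly with a low value. They report only what shows in the picture. A call takes as long as a camera call.
- models.silhouettes(picture, target): "pixels" (400x640 bool, what is visible of it).
- models.spot_point(picture, target): "position" ([x, y, z] in m, in world coordinates, good to about 4 mm: a listed point, or the origin of a listed thing).
The state is a dict: "time_s": time; "joints": joint angles; "joint_vel": joint speeds; "tau": joint torques, N m; "tcp_pos": TCP position; "tool_rot": TCP orientation; "wrist_force": force on the tool from outside, world axes, zero at the start; "wrist_torque": the same for the moment, N m; "opening": finger opening in m; "gripper_force": force on a finger pad.
Only numpy, scipy, OpenCV 4.12 (cv2) and the standard library are available. Lean on these libraries where they do the work, as an engineer would, in place of code of your own. Each camera call takes 0.05 s, during which the arm holds its last target. There are 200 camera calls.

## Working session

There is one attempt and no reset: what is moved stays moved. The work goes in short steps, Python scripts to look and compute and a tool call to move; the robot and the scene stay as the last step left them, time stands still between calls to the robot, and variables do not carry over. Pictures are saved under pics/ and viewed, at most 12 in all, crops included, and the job is handed in when it is done.

Besides the shell and the picture viewer there is one more tool, called as name(argument=value, ...), one argument or row to a line, values as JSON. step_arm: Moves the arm, as the interface text tells. Its arguments: {"type":"object","properties":{"linear":{"type":"array"},"roll":{"type":"array"},"claw":{"type":"array"},"squeeze":{"type":"number"}},"required":["linear","roll","claw"]}

```bash
mkdir -p pics
python3 - <<'E'
from cell import manip, imaging, models
import cv2,numpy as np
s=manip.get_state();print({k:np.round(v,3).tolist() for k,v in s.items()})
for c in("top","side"):
    p=imaging.camera(c);cv2.imwrite(f"pics/{c}1.png",p["img"])
    print(c,np.round(p["pose"],3).tolist(),p["mtx"].tolist())
    for t in("panel","rail_mid","timer","timer_grip","relay_a","spare","spare_foot"):
        print(t,[(np.round(d["position"],3).tolist(),round(d["conf"],2)) for d in models.spot_point(p,t)[:5]])
E
```

```text
{'time_s': 0.0, 'joints': [-80.309, 34.384, -0.145, 91.68, 0.103, 54.025, -4.572], 'joint_vel': [-0.014, -0.057, 0.02, -0.029, 0.062, 0.059, 0.076], 'tau': [0.001, -76.507, 1.497, -25.235, -0.053, 0.017, 0.0], 'tcp_pos': [0.176, 0.703, 0.183], 'tool_rot': [-179.911, 0.008, 165.918], 'wrist_force': [-0.295, -0.037, 0.325], 'wrist_torque': [0.039, -0.028, 0.017], 'gripper_force': 0.0, 'opening': 0.093}
top [[-0.016, -0.982, 0.188, 0.28], [-1.0, 0.012, -0.018, -0.021], [0.015, -0.188, -0.982, 1.137], [0.0, 0.0, 0.0, 1.0]] [[434.6489449777895, 0.0, 322.94443481664456], [0.0, 434.6489449777895, 189.28711940733703], [0.0, 0.0, 1.0]]
panel [([0.543, -0.322, 0.001], 0.75), ([0.568, -0.326, 0.016], 0.17)]
rail_mid []
timer [([0.568, -0.326, 0.016], 0.62)]
timer_grip [([0.566, -0.327, 0.062], 0.98)]
relay_a [([0.603, -0.322, 0.02], 0.89), ([0.537, -0.322, 0.013], 0.84), ([0.494, -0.322, 0.013], 0.62)]
spare [([0.424, -0.104, 0.003], 0.77)]
spare_foot [([0.425, -0.106, 0.008], 0.76), ([0.542, -0.323, 0.0], 0.45), ([0.495, -0.325, 0.013], 0.15)]
side [[1.0, -0.011, 0.027, 0.444], [-0.028, -0.645, 0.764, -0.933], [0.009, -0.764, -0.645, 0.829], [0.0, 0.0, 0.0, 1.0]] [[440.1644456277969, 0.0, 320.2464028826949], [0.0, 440.1644456277969, 199.26688656721493], [0.0, 0.0, 1.0]]
panel [([0.542, -0.324, 0.001], 0.93), ([0.566, -0.322, 0.017], 0.34)]
rail_mid []
timer [([0.569, -0.321, 0.018], 0.9), ([0.543, -0.322, 0.013], 0.45)]
timer_grip [([0.572, -0.323, 0.067], 0.84), ([0.379, 0.253, -0.004], 0.31)]
relay_a [([0.494, -0.324, 0.015], 0.91), ([0.527, -0.323, 0.017], 0.86), ([0.602, -0.321, 0.016], 0.71)]
spare [([0.421, -0.105, 0.0], 0.85)]
spare_foot [([0.426, -0.107, 0.005], 0.9)]
```

View pics/top1.png

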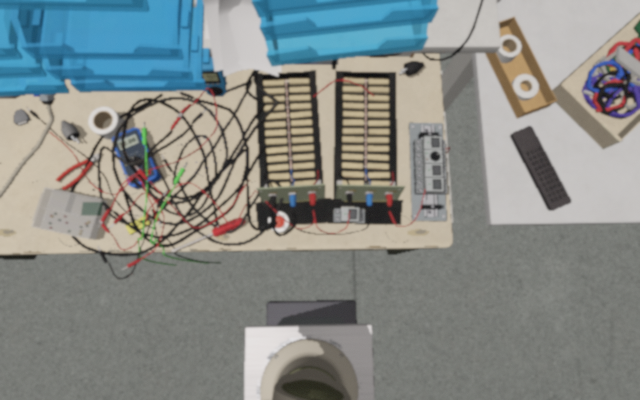

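View pics/side1.png

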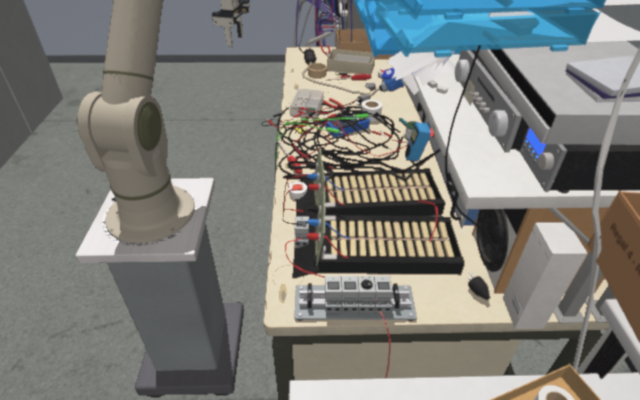

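```bash
cat > h.py <<'E'
from cell import manip, imaging, models, job
import cv2,numpy as np
def ray(p,uv,z):
    d=p["pose"][:3,:3]@np.linalg.inv(p["mtx"])@np.array([uv[0],uv[1],1.]);o=p["pose"][:3,3]
    return o+d*(z-o[2])/d[2]
def proj(p,X):
    c=np.linalg.inv(p["pose"])@np.append(X,1);q=p["mtx"]@c[:3];return q[:2]/q[2]
def rect(p,t,z,n=1):
    for d in models.silhouettes(p,t)[:n]:
        v,u=np.nonzero(d["pixels"])
        P=np.array([ray(p,(a,b),z)[:2] for a,b in zip(u,v)],np.float32)*1000
        (c,s,a)=cv2.minAreaRect(P);print(t,round(d["conf"],2),len(u),np.round(c,1),np.round(s,1),round(a,1),"px",u.min(),u.max(),v.min(),v.max())
def crop(p,x0,y0,w,h,f,n):
    cv2.imwrite(f"pics/{n}.png",cv2.resize(p["img"][y0:y0+h,x0:x0+w],None,fx=f,fy=f,interpolation=cv2.INTER_CUBIC))
def spot(p,t):
    print(t,[(np.round(d["position"],4).tolist(),round(d["conf"],2)) for d in models.spot_point(p,t)[:4]])
def st():
    s=manip.get_state();print({k:np.round(s[k],4).tolist() for k in("time_s","joints","tcp_pos","tool_rot","wrist_force","opening","gripper_force")})
E
python3 - <<'E'
from h import *
p=imaging.camera("top");q=imaging.camera("side")
crop(p,310,110,150,112,5,"topc");crop(q,260,170,220,160,3.6,"sidec")
for c in(p,q):
    rect(c,"panel",.01);rect(c,"spare",.056);rect(c,"timer",.07);rect(c,"relay_a",.07,4);rect(c,"screwdriver",.01);rect(c,"cap_tin",.02)
E
```

```text
panel 0.71 1537 [ 541.8 -319.2] [ 92.6 269.2] 88.8 px 408 445 123 221
spare 0.8 454 [ 420.1 -102.3] [75.4 40.4] 88.9 px 333 363 207 223
timer 0.83 448 [ 562.6 -310.1] [84.3 41.8] 87.3 px 412 445 150 166
relay_a 0.91 447 [ 526.2 -309. ] [82.5 39. ] 89.3 px 413 445 164 179
relay_a 0.71 546 [ 487.5 -308.1] [84.4 43.6] 89.3 px 413 446 178 195
relay_a 0.68 440 [ 562.5 -311.2] [81.8 41.8] 87.4 px 413 445 150 166
relay_a 0.64 497 [ 599.2 -311. ] [46.9 88.8] 1.5 px 411 445 135 153
screwdriver 0.7 299 [375.4 257.7] [ 24.7 177. ] 26.4 px 175 239 220 250
cap_tin 0.46 208 [409.   68.2] [30.8 51.7] 89.2 px 275 287 212 232
panel 0.62 2094 [ 544.7 -322.1] [ 99.2 268.9] 88.8 px 295 416 284 320
spare 0.93 330 [ 424.3 -139.2] [ 30.6 103.9] 0.9 px 295 307 217 246
timer 0.95 614 [ 567. -348.] [98.7 38.3] 86.4 px 358 376 276 313
relay_a 0.88 640 [ 495.2 -346.4] [97.9 37.1] 87.9 px 325 342 276 313
relay_a 0.83 582 [ 530.3 -345.9] [95.2 36.3] 88.3 px 341 358 276 312
relay_a 0.77 669 [ 600.2 -349.2] [103.7  40.1] 84.5 px 373 392 275 314
screwdriver 0.6 48 [397.6 213.8] [ 21.6 105.4] 18.0 px 288 301 155 173
cap_tin 0.49 232 [412.3  69.7] [74.4 49.1] 89.0 px 289 306 182 198
```

View pics/topc.png

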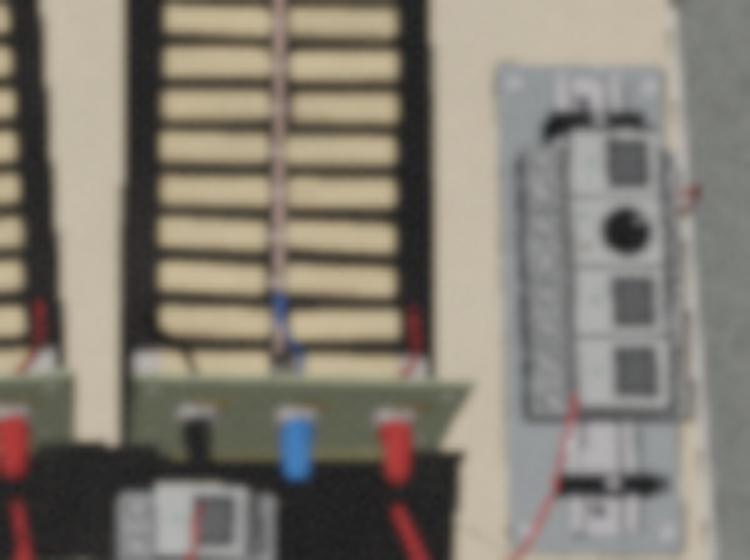

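View pics/sidec.png

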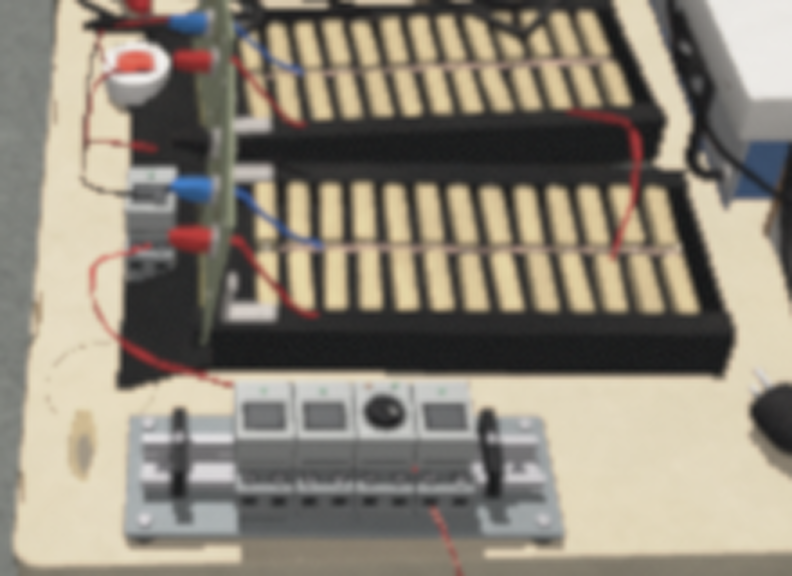

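Run:
```python
from h import *
p=imaging.camera("top");q=imaging.camera("side")
def tri(a,b):
    P=[np.diag([1,1,1])@c["mtx"]@np.linalg.inv(c["pose"])[:3] for c in(p,q)]
    X=cv2.triangulatePoints(P[0],P[1],np.float64(a).reshape(2,1),np.float64(b).reshape(2,1)).ravel();return np.round(X[:3]/X[3],3)
T=lambda u,v:(310+u/5,110+v/5)
S=lambda u,v:(260+u/3.6,170+v/3.6)
print("red",tri(T(397,478),S(172,240)),"blue",tri(T(296,478),S(172,188)))
print("green near top corner",tri(T(472,382),S(232,220)),tri(T(460,455),S(205,340)))
print("dial",tri(T(626,230),S(384,410)))
for u in(180,490): print("brk",ray(q,S(u,412),.045),ray(p,T(615,485 if u<200 else 122),.045))
# candidate rect of green panel
for z in(.0,.05,.1,.13): print(z,ray(p,T(300,380),z),ray(p,T(472,382),z),ray(q,S(232,215),z))
# yaw of panel from edges in side, silhouettes fit
for c in(p,q):
    for t,z in(("panel",.01),("spare",.056)):
        m=models.silhouettes(c,t)[0]["pixels"].astype(np.uint8)
        cn=max(cv2.findContours(m,0,2)[0],key=cv2.contourArea)[:,0]
        W=np.array([ray(c,x,z)[:2] for x in cn],np.float32)
        print(t,np.round(cv2.boxPoints(cv2.minAreaRect(W)),4).tolist())
spot(p,"spare");spot(q,"spare")
```

```text
red [ 0.439 -0.2    0.096] blue [ 0.439 -0.151  0.096]
green near top corner [ 0.477 -0.229  0.142] [ 0.459 -0.242  0.045]
dial [ 0.566 -0.326  0.075]
brk [ 0.44496072 -0.30012116  0.045     ] [ 0.43898622 -0.3203661   0.045     ]
brk [ 0.63876871 -0.30413889  0.045     ] [ 0.63193973 -0.33260445  0.045     ]
0.0 [ 0.5044574  -0.16727938  0.        ] [ 0.50221157 -0.25942764  0.        ] [ 0.48588589 -0.0782218   0.        ]
0.05 [ 0.49456844 -0.16083565  0.05      ] [ 0.49242136 -0.24893217  0.05      ] [ 0.48333507 -0.12975758  0.05      ]
0.1 [ 0.48467949 -0.15439191  0.1       ] [ 0.48263116 -0.2384367   0.1       ] [ 0.48078425 -0.18129335  0.1       ]
0.13 [ 0.47874611 -0.15052567  0.13      ] [ 0.47675703 -0.23213942  0.13      ] [ 0.47925375 -0.21221482  0.13      ]
panel [[0.40880000591278076, -0.36250001192092896], [0.6779000163078308, -0.36809998750686646], [0.6797999739646912, -0.2757999897003174], [0.4106999933719635, -0.2702000141143799]]Traceback (most recent call last):
  File "<stdin>", line 17, in <module>
IndexError: list index out of range
```

step_arm(
  linear=[
    [0,0,-30],
    [0,0,-30],
    [0,0,-30],
    [0,0,-30],
    [0,0,-30],
  ],
  roll=[0.14,0.28,0.42,0.56,0.7],
  claw=[0,0,0,0,0],
  squeeze=10,
)

```text
time_s: 2.2
tcp_pos: [0.1764, 0.7032, 0.214]
tool_rot: [180.0, -0.0, 125.5]
wrist_force: [0.5, -0.4, 0.1]
opening: 0.0932
gripper_force: 0.0
```

step_arm(
  linear=[
    [-46,16,0],
    [-92,33,0],
    [-138,49,0],
    [-184,65,0],
    [-230,81,0],
  ],
  roll=[0.14,0.28,0.42,0.56,0.7],
  claw=[0,0,0,0,0],
)

```text
time_s: 2.7
tcp_pos: [0.378, 0.563, 0.2142]
tool_rot: [180.0, -0.0, 85.4]
wrist_force: [0.5, 0.8, -0.2]
opening: 0.0927
gripper_force: 0.0
```

step_arm(
  linear=[
    [-38,32,0],
    [-76,64,0],
    [-115,96,0],
    [-153,128,0],
    [-191,160,0],
  ],
  roll=[0.14,0.28,0.42,0.56,0.7],
  claw=[0,0,0,0,0],
)

```text
time_s: 3.2
tcp_pos: [0.5228, 0.3601, 0.2143]
tool_rot: [-180.0, -0.0, 45.3]
wrist_force: [0.7, -0.8, -0.3]
opening: 0.0932
gripper_force: 0.0
```

step_arm(
  linear=[
    [-25,43,0],
    [-50,86,0],
    [-75,129,0],
    [-100,172,0],
    [-125,215,0],
  ],
  roll=[0.14,0.28,0.42,0.56,0.7],
  claw=[0,0,0,0,0],
)

```text
time_s: 3.7
tcp_pos: [0.5884, 0.1202, 0.2142]
tool_rot: [-180.0, -0.0, 5.2]
wrist_force: [0.8, 0.3, -0.1]
opening: 0.0927
gripper_force: 0.0
```

step_arm(
  linear=[
    [-8,47,0],
    [-16,95,0],
    [-23,142,0],
    [-31,190,0],
    [-39,237,0],
  ],
  roll=[0.03,0.06,0.09,0.112,0.112],
  claw=[0,0,0,0,0],
)

```text
time_s: 4.2
tcp_pos: [0.5717, -0.1194, 0.2141]
tool_rot: [-180.0, -0.0, -0.9]
wrist_force: [1.0, 1.0, 0.5]
opening: 0.0931
gripper_force: 0.0
```

step_arm(
  linear=[
    [0,45,0],
    [0,90,0],
    [0,135,10],
    [0,175,40],
    [3,200,65],
  ],
  roll=[0,0,0,0,0],
  claw=[0,0,0,0,0],
)

```text
time_s: 4.7
tcp_pos: [0.5709, -0.3214, 0.1485]
tool_rot: [179.9, -0.1, -1.1]
wrist_force: [0.3, 1.3, 0.2]
opening: 0.093
gripper_force: 0.0
```

Run:
```python
from h import *
st()
p=imaging.camera("top");q=imaging.camera("side");
for c in(p,q): spot(c,"timer_grip")
crop(q,280,210,160,120,5,"side2")
```

```text
{'time_s': 4.7, 'joints': [-0.4277, 36.9919, 40.0333, 104.9495, -30.6712, 49.2728, -36.5275], 'tcp_pos': [0.5709, -0.3214, 0.1485], 'tool_rot': [179.9254, -0.0645, -1.076], 'wrist_force': [0.3187, 1.341, 0.2482], 'opening': 0.093, 'gripper_force': 0.0}
timer_grip [([0.5674, -0.3239, 0.0664], 0.79)]
timer_grip [([0.5682, -0.3216, 0.0655], 0.77)]
```

step_arm(
  linear=[
    [-2,1,40],
    [-3,1,70],
    [-3,1,85],
    [-3,1,95],
    [-3,1,100],
  ],
  roll=[0,0,0,0,0],
  claw=[0,0,0,0,0],
)

```text
time_s: 5.4
tcp_pos: [0.5694, -0.3182, 0.0492]
tool_rot: [180.0, -0.0, -0.9]
wrist_force: [-0.2, -0.2, -0.5]
opening: 0.0926
gripper_force: 0.0
```

step_arm(
  linear=[
    [0,0,0],
    [0,0,0],
    [0,0,0],
    [0,0,0],
    [0,0,0],
  ],
  roll=[0,0,0,0,0],
  claw=[0.3,0.4,0.45,0.5,0.55],
  squeeze=10,
)

```text
time_s: 5.9
tcp_pos: [0.5689, -0.3188, 0.0494]
tool_rot: [180.0, -0.0, -0.9]
wrist_force: [0.6, 0.3, 0.0]
opening: 0.0577
gripper_force: 0.0
```

View pics/side2.png

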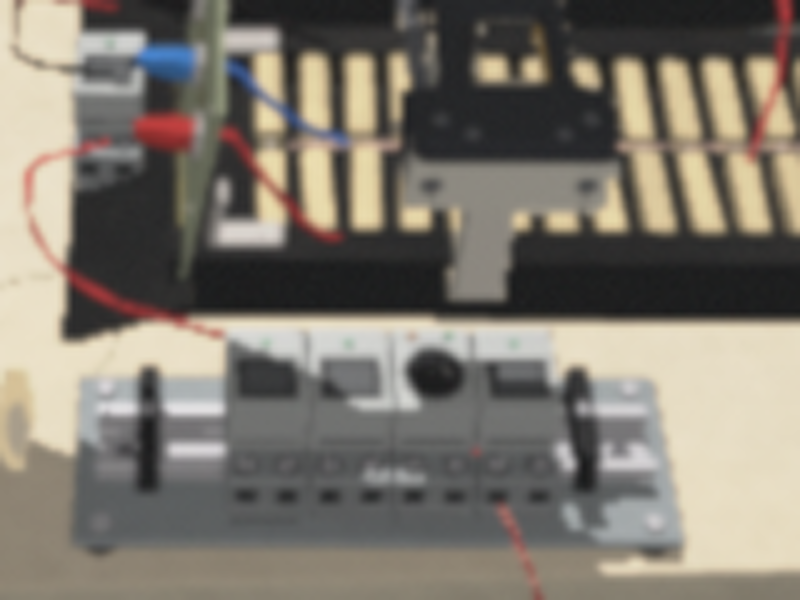

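step_arm(
  linear=[
    [0,2,0],
    [0,4,0],
    [0,4,1],
    [0,4,1],
    [0,4,1],
  ],
  roll=[0,0,0,0,0],
  claw=[0.48,0.52,0.58,0.64,0.7],
  squeeze=10,
)

```text
time_s: 6.4
tcp_pos: [0.5686, -0.3227, 0.0479]
tool_rot: [-180.0, 0.0, -0.9]
wrist_force: [-0.6, 0.4, -0.7]
opening: 0.0303
gripper_force: 0.0
```

step_arm(
  linear=[
    [0,0,0],
    [0,0,0],
  ],
  roll=[0,0],
  claw=[0.7,0.7],
)

```text
time_s: 6.6
tcp_pos: [0.5686, -0.3227, 0.048]
tool_rot: [-180.0, -0.0, -0.9]
wrist_force: [-0.7, -0.2, 0.2]
opening: 0.0282
gripper_force: 0.0
```

Run:
```python
from h import *
q=imaging.camera("side");st()
print(proj(q,[.5686,-.3227,.048]))
crop(q,280,210,160,120,5,"side3")
```

```text
{'time_s': 6.65, 'joints': [3.8233, 43.286, 33.6437, 108.7661, -36.9184, 39.2269, -31.0583], 'tcp_pos': [0.5686, -0.3227, 0.0479], 'tool_rot': [179.9994, -0.0013, -0.9284], 'wrist_force': [0.2149, -0.8332, -1.0674], 'opening': 0.0282, 'gripper_force': 0.0}
[366.03204235 290.7525141 ]
```

View pics/side3.png

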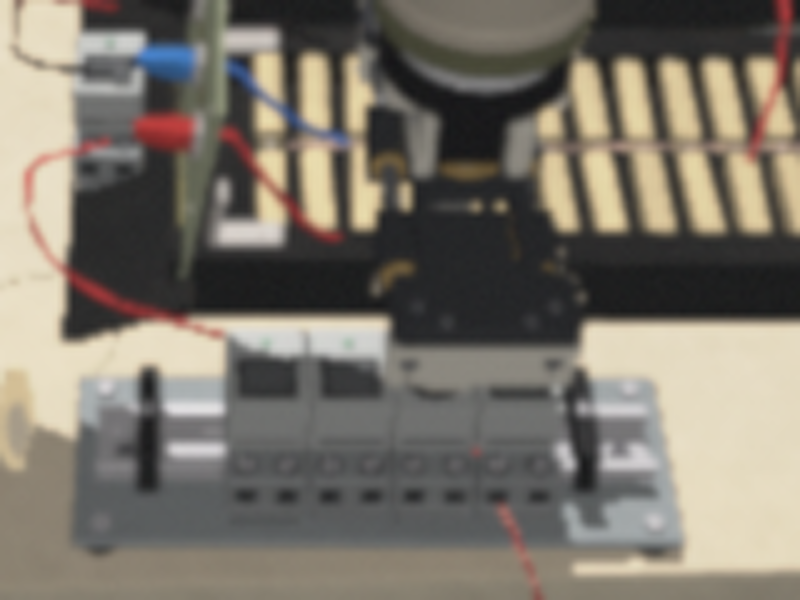

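Run:
```python
from h import *
q=imaging.camera("side")
C=lambda X:np.round((proj(q,X)-[280,210])*5)
for n,X in dict(side2_nearfinger=[.5709,-.368,.1485],now_near=[.5686,-.337,.048],now_far=[.5686,-.309,.048],blocktopfront=[.568,-.345,.0725],blocktopback=[.568,-.3,.0725],shoulderfront=[.568,-.3627,.0445],dialtop=[.568,-.3227,.0815],plate=[.5686,-.337,.098],plate2=[.5686,-.337,.132]).items(): print(n,C(X))
crop(q,320,240,80,60,10,"side4")
```

```text
side2_nearfinger [467. 336.]
now_near [434. 430.]
now_far [427. 379.]
blocktopfront [439. 410.]
blocktopback [428. 328.]
shoulderfront [438. 484.]
dialtop [435. 355.]
plate [443. 356.]
plate2 [449. 303.]
```

View pics/side4.png

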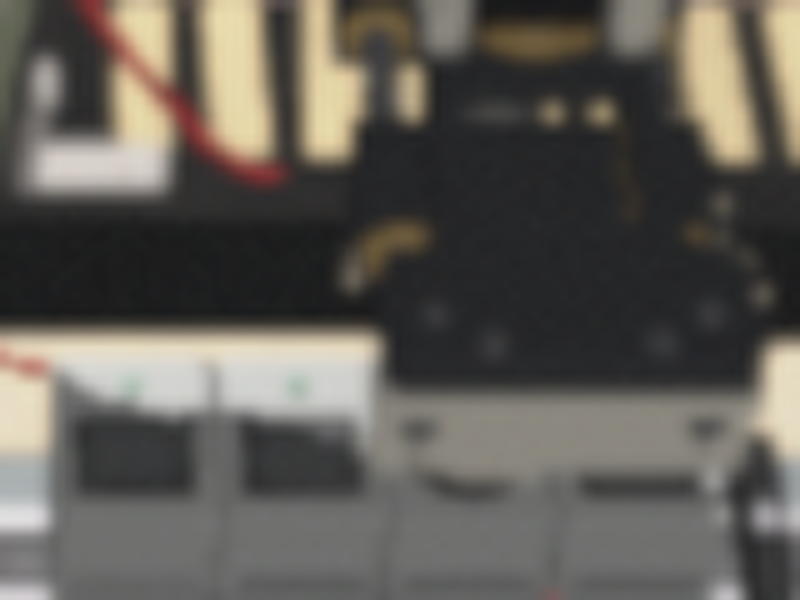

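step_arm(
  linear=[
    [0,0,0],
    [0,0,0],
    [0,0,0],
    [0,0,0],
    [0,0,0],
  ],
  roll=[0,0,0,0,0],
  claw=[0.3,0.3,0.3,0.3,0.3],
)

```text
time_s: 7.2
tcp_pos: [0.5686, -0.3227, 0.048]
tool_rot: [180.0, -0.0, -0.9]
wrist_force: [-0.1, -0.7, -0.1]
opening: 0.0625
gripper_force: 0.0
```

step_arm(
  linear=[
    [0,0,1],
    [0,0,2],
    [0,0,3],
    [0,0,4],
    [0,0,5],
  ],
  roll=[0,0,0,0,0],
  claw=[0.3,0.3,0.3,0.3,0.3],
)

```text
time_s: 7.7
tcp_pos: [0.5686, -0.3228, 0.0428]
tool_rot: [180.0, 0.0, -0.9]
wrist_force: [0.3, -0.9, -0.3]
opening: 0.0652
gripper_force: 0.0
```

Run:
```python
from h import *
q=imaging.camera("side");st();print(manip.get_state()["wrist_torque"])
C=lambda X:np.round((proj(q,X)-[320,240])*8)
print(C([.5686,-.355,.043]),C([.5686,-.355,.068]))
crop(q,320,240,90,70,8,"side5")
```

```text
{'time_s': 7.75, 'joints': [4.051, 43.6361, 33.2736, 108.9012, -37.2462, 38.7232, -30.7931], 'tcp_pos': [0.5685, -0.3227, 0.0427], 'tool_rot': [-179.9943, 0.0089, -0.9283], 'wrist_force': [-0.6958, 1.0221, -0.783], 'opening': 0.0651, 'gripper_force': 0.0}
[0.01209748 0.16914172 0.04574737]
[380. 514.] [387. 456.]
```

View pics/side5.png

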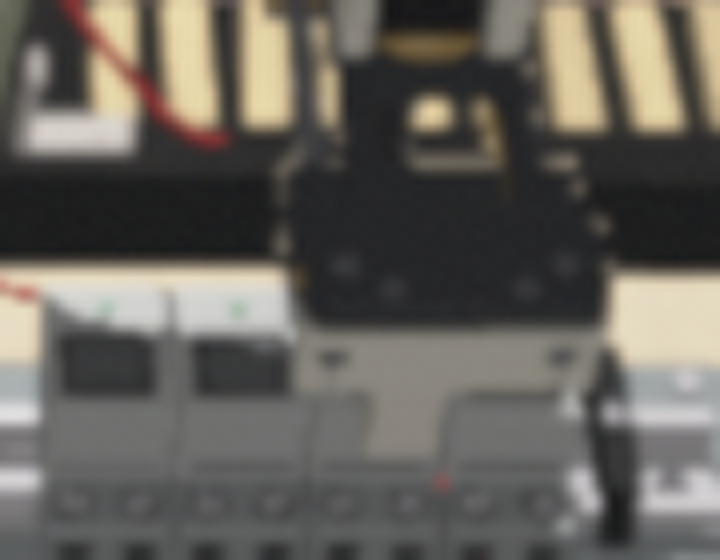

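step_arm(
  linear=[
    [0,0,0],
    [0,0,0],
    [0,0,0],
    [0,0,0],
    [0,0,0],
  ],
  roll=[0,0,0,0,0],
  claw=[0.55,0.55,0.55,0.55,0.55],
  squeeze=5,
)

```text
time_s: 8.25
tcp_pos: [0.5686, -0.3228, 0.043]
tool_rot: [180.0, -0.0, -0.9]
wrist_force: [0.1, -0.9, 0.1]
opening: 0.042
gripper_force: 0.0
```

step_arm(
  linear=[
    [0,0,0],
    [0,0,0],
    [0,0,2],
    [0,0,5],
    [0,0,8],
  ],
  roll=[0,0,0,0,0],
  claw=[0.3,0.3,0.3,0.3,0.3],
)

```text
time_s: 8.75
tcp_pos: [0.5686, -0.3227, 0.0346]
tool_rot: [-180.0, 0.0, -0.9]
wrist_force: [-0.7, 0.0, -0.2]
opening: 0.0648
gripper_force: 0.0
```

step_arm(
  linear=[
    [0,0,1.5],
    [0,0,3],
    [0,0,4.5],
    [0,0,6],
    [0,0,7],
  ],
  roll=[0,0,0,0,0],
  claw=[0.3,0.3,0.3,0.3,0.3],
)

```text
time_s: 9.25
tcp_pos: [0.5686, -0.3227, 0.0278]
tool_rot: [-180.0, -0.0, -0.9]
wrist_force: [-1.0, -1.2, 0.4]
opening: 0.0652
gripper_force: 0.0
```

step_arm(
  linear=[
    [0,0,0],
    [0,0,0],
    [0,0,0],
    [0,0,0],
    [0,0,0],
  ],
  roll=[0,0,0,0,0],
  claw=[0.55,0.55,0.55,0.55,0.55],
  squeeze=5,
)

```text
time_s: 9.75
tcp_pos: [0.5686, -0.3228, 0.028]
tool_rot: [180.0, -0.0, -0.9]
wrist_force: [0.3, -0.3, 0.3]
opening: 0.0449
gripper_force: 5.0
```

Run:
```python
from h import *
q=imaging.camera("side");p=imaging.camera("top");st()
a=q["img"][220:320,290:430];b=p["img"][110:210,380:520]
im=np.vstack([cv2.resize(x,None,fx=5,fy=3,interpolation=2)[:300] for x in(a,b)])
cv2.imwrite("pics/both6.png",im)
for n,c,o in(("side",q,(290,220)),("top",p,(380,110))):
    for X in([.5686,-.3227,.0278],[.5686,-.3227,.112],[.5686,-.3437,.06],[.5686,-.3227,.2]): print(n,X,np.round((proj(c,X)-o)*[5,3]))
```

```text
{'time_s': 9.85, 'joints': [4.7075, 44.6207, 32.2073, 109.2484, -38.1871, 37.2687, -30.0268], 'tcp_pos': [0.5686, -0.3227, 0.028], 'tool_rot': [179.997, -0.0054, -0.9254], 'wrist_force': [-0.586, 0.1129, 1.6999], 'opening': 0.0452, 'gripper_force': 4.9923}
side [0.5686, -0.3227, 0.0278] [377. 229.]
side [0.5686, -0.3227, 0.112] [392. 155.]
side [0.5686, -0.3437, 0.06] [387. 225.]
side [0.5686, -0.3227, 0.2] [409.  68.]
top [0.5686, -0.3227, 0.0278] [245. 148.]
top [0.5686, -0.3227, 0.112] [289. 122.]
top [0.5686, -0.3437, 0.06] [302. 138.]
top [0.5686, -0.3227, 0.2] [343.  90.]
```

View pics/both6.png

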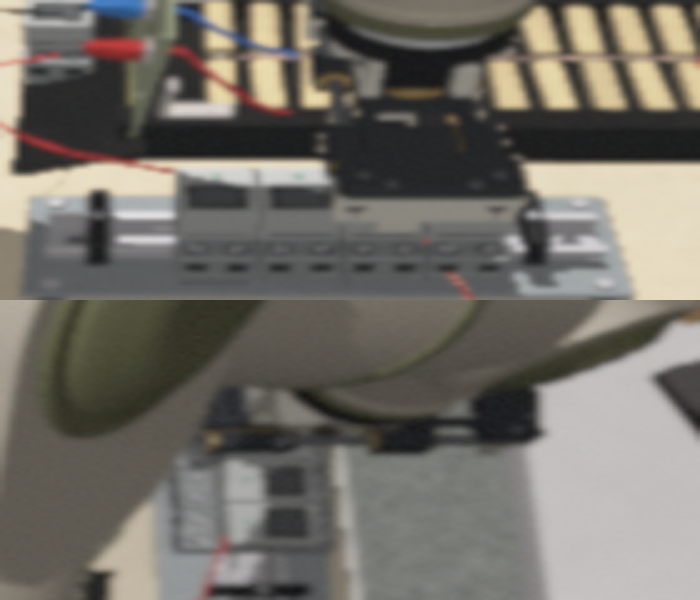

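step_arm(
  linear=[
    [0,0,0],
    [0,0,0],
    [-2,0,2],
    [-4,0,4],
    [-5,0,6],
  ],
  roll=[0,0,0,0,0],
  claw=[0.35,0.35,0.35,0.35,0.35],
)

```text
time_s: 10.35
tcp_pos: [0.5632, -0.3226, 0.0217]
tool_rot: [-180.0, 0.0, -0.9]
wrist_force: [-0.1, 0.4, -0.2]
opening: 0.0602
gripper_force: 0.0
```

step_arm(
  linear=[
    [0,0,1],
    [0,0,2],
    [0,0,3],
    [0,0,4],
  ],
  roll=[0,0,0,0],
  claw=[0.35,0.35,0.35,0.35],
)

```text
time_s: 10.75
tcp_pos: [0.5637, -0.3227, 0.0179]
tool_rot: [180.0, -0.0, -0.9]
wrist_force: [-0.2, 0.7, -0.3]
opening: 0.06
gripper_force: 0.0
```

step_arm(
  linear=[
    [0,0,1],
    [0,0,2],
    [0,0,3],
  ],
  roll=[0,0,0],
  claw=[0.35,0.35,0.35],
)

```text
time_s: 11.05
tcp_pos: [0.5637, -0.3226, 0.0149]
tool_rot: [180.0, -0.0, -0.9]
wrist_force: [0.4, -0.2, -0.5]
opening: 0.0603
gripper_force: 0.0
```

step_arm(
  linear=[
    [0,0,1],
    [0,0,2],
    [0,0,3],
  ],
  roll=[0,0,0],
  claw=[0.35,0.35,0.35],
)

```text
time_s: 11.35
tcp_pos: [0.5636, -0.3227, 0.0119]
tool_rot: [180.0, -0.0, -0.9]
wrist_force: [0.1, 0.2, -0.1]
opening: 0.0608
gripper_force: 0.0
```

step_arm(
  linear=[
    [0,0,1],
    [0,0,2],
  ],
  roll=[0,0],
  claw=[0.35,0.35],
)

```text
time_s: 11.55
tcp_pos: [0.5637, -0.3227, 0.0102]
tool_rot: [-180.0, -0.0, -0.9]
wrist_force: [-3.0, 3.0, 15.4]
opening: 0.0606
gripper_force: 7.4
```

step_arm(
  linear=[
    [0,0,-2],
    [0,0,-3],
    [0,0,-3],
    [0,0,-3],
    [0,0,-3],
  ],
  roll=[0,0,0,0,0],
  claw=[0.45,0.55,0.55,0.55,0.55],
  squeeze=10,
)

```text
time_s: 12.05
tcp_pos: [0.5637, -0.3227, 0.0131]
tool_rot: [180.0, -0.0, -0.9]
wrist_force: [-0.2, -0.1, 2.8]
opening: 0.0444
gripper_force: 10.0
```

step_arm(
  linear=[
    [0,0,0],
    [0.5,0,0],
    [1.5,0,0],
    [2.5,0,0],
    [3.5,0,0],
  ],
  roll=[0,0,0,0,0],
  claw=[0.55,0.55,0.55,0.55,0.55],
)

```text
time_s: 12.55
tcp_pos: [0.5665, -0.3229, 0.013]
tool_rot: [-180.0, 0.0, -1.0]
wrist_force: [-3.4, 0.1, 5.2]
opening: 0.0452
gripper_force: 10.0
```

step_arm(
  linear=[
    [1,0,0],
    [2,0,0],
    [3,0,0],
    [4,0,0],
    [5,0,0],
  ],
  roll=[0,0,0,0,0],
  claw=[0.55,0.55,0.55,0.55,0.55],
)

```text
time_s: 13.05
tcp_pos: [0.5716, -0.323, 0.0131]
tool_rot: [180.0, 0.0, -1.0]
wrist_force: [-2.9, -0.3, 5.4]
opening: 0.0449
gripper_force: 10.0
```

step_arm(
  linear=[
    [1,0,0],
    [2,0,0],
  ],
  roll=[0,0],
  claw=[0.55,0.55],
)

```text
time_s: 13.25
tcp_pos: [0.5735, -0.323, 0.013]
tool_rot: [-180.0, 0.0, -1.0]
wrist_force: [-3.8, -0.2, 5.4]
opening: 0.0454
gripper_force: 10.0
```

step_arm(
  linear=[
    [1,0,0],
    [2,0,0],
  ],
  roll=[0,0],
  claw=[0.55,0.55],
)

```text
time_s: 13.45
tcp_pos: [0.574, -0.323, 0.0131]
tool_rot: [-180.0, 0.2, -1.0]
wrist_force: [-9.7, 1.4, 11.5]
opening: 0.0449
gripper_force: 10.0
```

step_arm(
  linear=[
    [0.7,0,0],
    [1.4,0,0],
  ],
  roll=[0,0],
  claw=[0.55,0.55],
)

```text
time_s: 13.65
tcp_pos: [0.574, -0.323, 0.013]
tool_rot: [-179.9, 0.3, -1.0]
wrist_force: [-12.2, 1.3, 11.7]
opening: 0.0448
gripper_force: 10.0
```

step_arm(
  linear=[
    [-2,0,0],
    [-3.5,0,0],
    [-3.5,0,-1],
    [-3.5,0,-1],
    [-8,0,-1],
  ],
  roll=[0,0,0,0,0],
  claw=[0.55,0.4,0.35,0.35,0.35],
)

```text
time_s: 14.15
tcp_pos: [0.5702, -0.3225, 0.0138]
tool_rot: [180.0, -0.0, -0.9]
wrist_force: [-0.6, 0.2, -0.2]
opening: 0.0601
gripper_force: 0.0
```

step_arm(
  linear=[
    [-15,0,0],
    [-30,0,0],
    [-40,0,0],
    [-42,0,0.5],
    [-42,0,0.5],
  ],
  roll=[0,0,0,0,0],
  claw=[0.35,0.35,0.35,0.35,0.55],
)

```text
time_s: 14.65
tcp_pos: [0.5277, -0.3221, 0.0135]
tool_rot: [-180.0, -0.0, -0.9]
wrist_force: [0.3, 0.6, 0.4]
opening: 0.0557
gripper_force: 0.0
```

step_arm(
  linear=[
    [0,0,0],
    [0,0,0],
    [0,0,0],
  ],
  roll=[0,0,0],
  claw=[0.55,0.55,0.55],
)

```text
time_s: 14.95
tcp_pos: [0.5282, -0.322, 0.0134]
tool_rot: [180.0, -0.0, -0.9]
wrist_force: [0.3, 0.4, 0.0]
opening: 0.0452
gripper_force: 10.0
```

Run:
```python
from h import *
st();q=imaging.camera("side");cv2.imwrite("pics/s7.png",cv2.resize(q["img"][220:320,290:430],None,fx=5,fy=5,interpolation=2))
rect(q,"timer",.07);spot(q,"timer");spot(q,"relay_a")
```

```text
{'time_s': 14.95, 'joints': [7.1812, 43.6703, 29.8137, 114.3163, -39.8041, 32.4309, -26.0891], 'tcp_pos': [0.5282, -0.322, 0.0134], 'tool_rot': [179.9859, -0.0259, -0.8924], 'wrist_force': [0.3237, 0.4277, 0.0303], 'opening': 0.0452, 'gripper_force': 9.9828}
timer 0.72 425 [ 575.3 -348.2] [102.   36.9] 80.0 px 362 380 276 313
timer [([0.5765, -0.3229, 0.0173], 0.7), ([0.4937, -0.3237, 0.0134], 0.53)]
relay_a [([0.5279, -0.3232, 0.0189], 0.76), ([0.4934, -0.3194, 0.0124], 0.74), ([0.3759, 0.2537, -0.001], 0.67), ([0.6111, -0.3227, 0.0161], 0.61)]
```

View pics/s7.png

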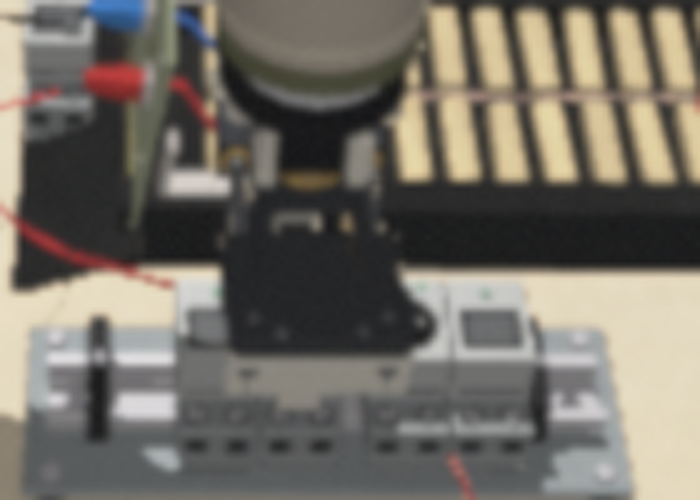

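step_arm(
  linear=[
    [-0.5,0,0],
    [-1.5,0,0],
    [-2.7,0,0],
    [-3.9,0,0],
    [-5,0,0],
  ],
  roll=[0,0,0,0,0],
  claw=[0.55,0.55,0.55,0.55,0.55],
)

```text
time_s: 15.65
tcp_pos: [0.5223, -0.322, 0.0134]
tool_rot: [180.0, 0.0, -0.9]
wrist_force: [0.2, 0.1, -0.3]
opening: 0.0448
gripper_force: 10.0
```

step_arm(
  linear=[
    [-1.2,0,0],
    [-2.4,0,0],
    [-3.6,0,0],
    [-4.8,0,0],
    [-6,0,0],
  ],
  roll=[0,0,0,0,0],
  claw=[0.55,0.55,0.55,0.55,0.55],
)

```text
time_s: 16.15
tcp_pos: [0.5164, -0.3219, 0.0134]
tool_rot: [-180.0, -0.0, -0.9]
wrist_force: [0.5, -0.1, -1.0]
opening: 0.0447
gripper_force: 10.0
```

step_arm(
  linear=[
    [-1.2,0,0],
    [-2.4,0,0],
    [-3.6,0,0],
    [-4.8,0,0],
    [-6,0,0],
  ],
  roll=[0,0,0,0,0],
  claw=[0.55,0.55,0.55,0.55,0.55],
)

```text
time_s: 16.65
tcp_pos: [0.5104, -0.3218, 0.0134]
tool_rot: [180.0, -0.0, -0.9]
wrist_force: [1.2, 1.2, -0.6]
opening: 0.045
gripper_force: 10.0
```

step_arm(
  linear=[
    [-1.2,0,0],
    [-2.4,0,0],
    [-3.6,0,0],
    [-4.8,0,0],
    [-6,0,0],
  ],
  roll=[0,0,0,0,0],
  claw=[0.55,0.55,0.55,0.55,0.55],
)

```text
time_s: 17.15
tcp_pos: [0.5044, -0.3217, 0.0135]
tool_rot: [180.0, -0.0, -0.9]
wrist_force: [0.4, -1.2, -0.5]
opening: 0.045
gripper_force: 10.0
```

Run:
```python
from h import *
q=imaging.camera("side");rect(q,"relay_a",.07,4);rect(q,"timer",.07);spot(q,"relay_a")
```

```text
relay_a 0.76 447 [ 470.1 -345.9] [97.5 33.7] 89.0 px 314 330 276 313
relay_a 0.72 220 [ 504.8 -377.8] [35.1 34.2] 88.8 px 331 347 299 313
relay_a 0.58 611 [ 611.  -348.9] [99.5 36.6] 84.7 px 379 396 276 313
timer 0.73 443 [ 470.1 -345.9] [97.5 33.7] 89.0 px 314 330 276 313
relay_a [([0.5064, -0.3229, 0.0163], 0.69), ([0.4698, -0.3189, 0.0115], 0.65), ([0.6088, -0.3229, 0.0155], 0.58)]
```

step_arm(
  linear=[
    [-1,0,0],
    [-2,0,0],
    [-3,0,0],
  ],
  roll=[0,0,0],
  claw=[0.55,0.55,0.55],
)

```text
time_s: 17.65
tcp_pos: [0.5015, -0.3216, 0.0134]
tool_rot: [180.0, -0.0, -0.9]
wrist_force: [0.6, 0.5, -0.4]
opening: 0.0448
gripper_force: 10.0
```

step_arm(
  linear=[
    [-0.8,0,0],
    [-1.6,0,0],
  ],
  roll=[0,0],
  claw=[0.55,0.55],
)

```text
time_s: 17.85
tcp_pos: [0.4999, -0.3216, 0.0135]
tool_rot: [180.0, -0.0, -0.9]
wrist_force: [-0.1, 0.2, -0.7]
opening: 0.0448
gripper_force: 10.0
```

step_arm(
  linear=[
    [-0.8,0,0],
    [-1.6,0,0],
  ],
  roll=[0,0],
  claw=[0.55,0.55],
)

```text
time_s: 18.05
tcp_pos: [0.4993, -0.3217, 0.0136]
tool_rot: [180.0, -0.1, -0.9]
wrist_force: [5.8, 0.1, -1.4]
opening: 0.0454
gripper_force: 10.0
```

step_arm(
  linear=[
    [-0.8,0,0],
    [-1.6,0,0],
  ],
  roll=[0,0],
  claw=[0.55,0.55],
)

```text
time_s: 18.25
tcp_pos: [0.4992, -0.3217, 0.0139]
tool_rot: [180.0, -0.2, -0.9]
wrist_force: [8.9, 1.4, 0.2]
opening: 0.0451
gripper_force: 10.0
```

step_arm(
  linear=[
    [1.2,0,0],
    [2,0,0],
    [2,0,-1],
    [2,0,-3],
    [2,0,-10],
  ],
  roll=[0,0,0,0,0],
  claw=[0.55,0.4,0.3,0.2,0],
)

```text
time_s: 18.75
tcp_pos: [0.4979, -0.3215, 0.0233]
tool_rot: [-180.0, 0.1, -1.0]
wrist_force: [0.2, -0.8, 0.0]
opening: 0.0723
gripper_force: 0.0
```

step_arm(
  linear=[
    [0,0,-40],
    [0,0,-85],
    [0,0,-130],
    [-8,-20,-150],
    [-24,-65,-150],
  ],
  roll=[0,0,0,0,0],
  claw=[0,0,0,0,0],
)

```text
time_s: 19.25
tcp_pos: [0.4773, -0.2598, 0.1771]
tool_rot: [179.8, -0.4, -1.1]
wrist_force: [2.0, 0.7, -0.2]
opening: 0.0926
gripper_force: 0.0
```

step_arm(
  linear=[
    [-17,-46,0],
    [-34,-92,0],
    [-48,-130,0],
    [-55,-150,0],
    [-55,-150,0],
  ],
  roll=[0,0,0,0,0],
  claw=[0,0,0,0,0],
)

```text
time_s: 19.75
tcp_pos: [0.4218, -0.1025, 0.1736]
tool_rot: [-179.9, 0.1, -0.7]
wrist_force: [0.3, -0.5, 0.1]
opening: 0.093
gripper_force: 0.0
```

Run:
```python
from h import *
st();p=imaging.camera("top");q=imaging.camera("side")
for c in(p,q): spot(c,"spare");spot(c,"spare_foot");rect(c,"spare",.056)
print("gap");rect(q,"relay_a",.07,4);rect(q,"timer",.07)
```

```text
{'time_s': 19.75, 'joints': [-29.3287, 20.5365, 47.9652, 130.671, -25.1596, 38.0875, -53.6416], 'tcp_pos': [0.4218, -0.1025, 0.1736], 'tool_rot': [-179.8754, 0.0682, -0.718], 'wrist_force': [0.2807, -0.4895, 0.1031], 'opening': 0.093, 'gripper_force': 0.0}
spare []
spare_foot [([0.6131, -0.3234, 0.0177], 0.29)]
spare [([0.4244, -0.1073, -0.0034], 0.93)]
spare_foot [([0.4262, -0.1067, 0.008], 0.7)]
spare 0.95 387 [ 425.3 -142.6] [110.5  32.7] 89.6 px 295 308 217 248
gap
relay_a 0.82 637 [ 501.4 -346.5] [98.1 36.6] 87.6 px 328 345 276 313
relay_a 0.8 617 [ 466.2 -345.8] [97.5 34.6] 89.2 px 312 328 276 313
relay_a 0.58 600 [ 611.4 -349.3] [100.1  34.6] 82.5 px 380 396 276 313
timer 0.96 611 [ 574.8 -349.4] [96.6 38.6] 84.3 px 362 380 277 313
```

step_arm(
  linear=[
    [2,3,20],
    [2,3,50],
    [2,3,75],
    [2,3,90],
    [2,3,95],
  ],
  roll=[0,0,0,0,0],
  claw=[0.1,0.15,0.15,0.15,0.15],
)

```text
time_s: 20.75
tcp_pos: [0.4244, -0.1087, 0.0771]
tool_rot: [180.0, 0.1, -1.0]
wrist_force: [0.1, -0.9, 0.9]
opening: 0.0791
gripper_force: 0.0
```

step_arm(
  linear=[
    [0,0,5],
    [0,0,10],
    [0,0,15],
    [0,0,20],
    [0,0,20],
  ],
  roll=[0,0,0,0,0],
  claw=[0.15,0.15,0.15,0.15,0.15],
)

```text
time_s: 21.25
tcp_pos: [0.4251, -0.1083, 0.0581]
tool_rot: [-180.0, 0.0, -0.9]
wrist_force: [-0.3, -0.0, -0.4]
opening: 0.0788
gripper_force: 0.0
```

step_arm(
  linear=[
    [-1.5,-2,8],
    [-1.5,-2,16],
    [-1.5,-2,24],
    [-1.5,-2,31],
    [-1.5,-2,38],
  ],
  roll=[0,0,0,0,0],
  claw=[0.15,0.15,0.2,0.25,0.3],
)

```text
time_s: 21.75
tcp_pos: [0.4239, -0.1063, 0.0202]
tool_rot: [180.0, -0.0, -0.9]
wrist_force: [0.4, 0.3, 0.3]
opening: 0.0671
gripper_force: 0.0
```

step_arm(
  linear=[
    [0,0,4],
    [0,0,8],
    [0,0,11],
    [0,0,14],
    [0,0,14],
  ],
  roll=[0,0,0,0,0],
  claw=[0.3,0.3,0.3,0.3,0.3],
)

```text
time_s: 22.25
tcp_pos: [0.4236, -0.1064, 0.0062]
tool_rot: [-180.0, 0.0, -0.9]
wrist_force: [0.5, -0.1, 0.4]
opening: 0.0649
gripper_force: 0.0
```

Run:
```python
from h import *
st();q=imaging.camera("side");cv2.imwrite("pics/s8.png",cv2.resize(q["img"][175:275,265:365],None,fx=6,fy=6,interpolation=2))
rect(q,"spare",.056)
```

```text
{'time_s': 22.25, 'joints': [-4.5391, 35.8353, 16.3683, 137.4968, -50.9675, 12.2667, -31.7582], 'tcp_pos': [0.4236, -0.1064, 0.0062], 'tool_rot': [-179.9956, 0.0107, -0.9333], 'wrist_force': [0.5475, -0.0701, 0.4221], 'opening': 0.0649, 'gripper_force': 0.0}
spare 0.69 163 [ 425.3 -161.4] [72.7 32.3] 89.6 px 295 308 227 248
```

View pics/s8.png

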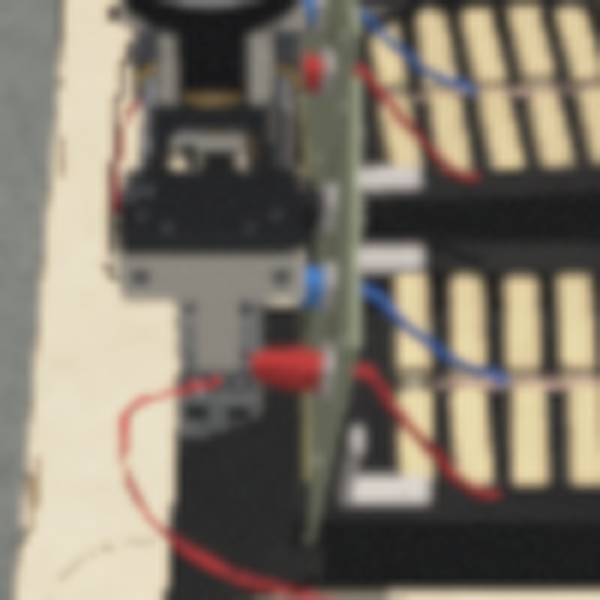

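step_arm(
  linear=[
    [0.5,0,2],
    [1,0,4],
    [1,0,6],
    [1,0,7],
    [1,0,7],
  ],
  roll=[0,0,0,0,0],
  claw=[0.3,0.3,0.3,0.3,0.3],
)

```text
time_s: 22.85
tcp_pos: [0.4246, -0.1064, -0.0007]
tool_rot: [-180.0, 0.0, -0.9]
wrist_force: [0.3, -0.3, 0.1]
opening: 0.0646
gripper_force: 0.0
```

step_arm(
  linear=[
    [0,0,1],
    [0,0,2],
  ],
  roll=[0,0],
  claw=[0.3,0.3],
)

```text
time_s: 23.05
tcp_pos: [0.4247, -0.1064, -0.0026]
tool_rot: [180.0, -0.0, -0.9]
wrist_force: [1.2, -0.2, 0.5]
opening: 0.0649
gripper_force: 0.0
```

step_arm(
  linear=[
    [0,0,0],
    [0,0,0],
    [0,0,0],
    [0,0,0],
    [0,0,0],
  ],
  roll=[0,0,0,0,0],
  claw=[0.45,0.6,0.6,0.6,0.6],
  squeeze=30,
)

```text
time_s: 23.55
tcp_pos: [0.4247, -0.1064, -0.0025]
tool_rot: [180.0, -0.0, -0.9]
wrist_force: [-0.2, 0.4, -0.7]
opening: 0.045
gripper_force: 29.9
```

step_arm(
  linear=[
    [0,0,-3],
    [0,0,-10],
    [0,0,-20],
    [0,0,-40],
    [0,0,-65],
  ],
  roll=[0,0,0,0,0],
  claw=[0.6,0.6,0.6,0.6,0.6],
)

```text
time_s: 24.05
tcp_pos: [0.4239, -0.1062, 0.0628]
tool_rot: [-180.0, 0.1, -1.0]
wrist_force: [-0.1, -1.1, -1.5]
opening: 0.0451
gripper_force: 29.9
```

step_arm(
  linear=[
    [0,0,-30],
    [0,0,-60],
    [0,0,-85],
    [0,0,-90],
    [0,0,-90],
  ],
  roll=[0,0,0,0,0],
  claw=[0.6,0.6,0.6,0.6,0.6],
)

```text
time_s: 24.55
tcp_pos: [0.425, -0.1058, 0.1528]
tool_rot: [-180.0, -0.1, -0.9]
wrist_force: [0.2, 0.8, -0.7]
opening: 0.0449
gripper_force: 29.9
```

Run:
```python
from h import *
st();q=imaging.camera("side");rect(q,"spare",.2);spot(q,"spare");spot(q,"spare_foot")
```

```text
{'time_s': 24.55, 'joints': [-27.1328, 23.0473, 46.523, 131.6679, -29.3467, 35.5649, -49.3024], 'tcp_pos': [0.425, -0.1058, 0.1528], 'tool_rot': [-179.9665, -0.0918, -0.8646], 'wrist_force': [0.2244, 0.837, -0.702], 'opening': 0.0449, 'gripper_force': 29.891}
spare 0.86 307 [ 425.1 -146.7] [98.8 35.5] 89.6 px 293 308 175 202
spare [([0.422, -0.1058, 0.1523], 0.78), ([0.5006, -0.3241, 0.0174], 0.62)]
spare_foot [([0.4268, -0.1055, 0.1639], 0.74)]
```

step_arm(
  linear=[
    [10,15,-15],
    [30,56,-20],
    [52,97,-20],
    [75,140,-20],
    [96,180,-15],
  ],
  roll=[0,0,0,0,0],
  claw=[0.6,0.6,0.6,0.6,0.6],
)

```text
time_s: 25.25
tcp_pos: [0.5184, -0.29, 0.1665]
tool_rot: [-180.0, 0.0, -0.9]
wrist_force: [0.5, 0.3, -0.5]
opening: 0.0447
gripper_force: 29.9
```

step_arm(
  linear=[
    [12,22,10],
    [19,35,30],
    [19,35,50],
    [19,35,60],
    [19,35,60],
  ],
  roll=[0,0,0,0,0],
  claw=[0.6,0.6,0.6,0.6,0.6],
)

```text
time_s: 25.75
tcp_pos: [0.5348, -0.3225, 0.1052]
tool_rot: [-179.9, 0.2, -1.0]
wrist_force: [-0.3, -1.0, -0.8]
opening: 0.0452
gripper_force: 29.9
```

step_arm(
  linear=[
    [0,0,0],
    [0,0,0],
  ],
  roll=[0,0],
  claw=[0.6,0.6],
)

```text
time_s: 25.95
tcp_pos: [0.5366, -0.3232, 0.1083]
tool_rot: [180.0, -0.1, -0.9]
wrist_force: [0.7, -0.5, -1.3]
opening: 0.0451
gripper_force: 29.9
```

Run:
```python
from h import *
st();q=imaging.camera("side");spot(q,"spare");spot(q,"spare_foot");spot(q,"timer");rect(q,"spare",.12);rect(q,"timer",.07);rect(q,"relay_a",.07,4)
```

```text
{'time_s': 25.95, 'joints': [1.3903, 38.0164, 38.7731, 110.5514, -34.1866, 43.3833, -30.9484], 'tcp_pos': [0.5366, -0.3232, 0.1083], 'tool_rot': [179.9788, -0.0623, -0.9128], 'wrist_force': [0.6683, -0.4935, -1.3274], 'opening': 0.0451, 'gripper_force': 29.8909}
spare [([0.5338, -0.3224, 0.1105], 0.77), ([0.61, -0.3193, 0.0156], 0.44)]
spare_foot [([0.5398, -0.3216, 0.1174], 0.64)]
timer [([0.5751, -0.323, 0.0198], 0.93), ([0.5415, -0.3213, 0.0243], 0.73), ([0.4075, 0.0733, 0.001], 0.61)]
spare 0.75 285 [ 537.5 -341.3] [50.5 37.8] 88.8 px 345 363 267 286
timer 0.61 611 [ 574.9 -349.3] [96.4 38.7] 84.3 px 362 380 277 313
relay_a 0.86 584 [ 611.5 -348.8] [100.6  34.6] 82.5 px 380 396 276 313
relay_a 0.7 621 [ 501.1 -347.4] [100.6  36.2] 85.9 px 328 345 276 314
relay_a 0.65 646 [ 467.6 -344.4] [100.3  37.4] 89.2 px 312 329 275 313
```

step_arm(
  linear=[
    [0,-0.6,10],
    [0,-0.6,20],
    [0,-0.6,28],
    [0,-0.6,32],
    [0,-0.6,32],
  ],
  roll=[0,0,0,0,0],
  claw=[0.6,0.6,0.6,0.6,0.6],
)

```text
time_s: 26.8
tcp_pos: [0.5357, -0.3224, 0.0745]
tool_rot: [-180.0, 0.1, -0.9]
wrist_force: [0.1, 0.7, -1.2]
opening: 0.0449
gripper_force: 29.9
```

step_arm(
  linear=[
    [0,0,2],
    [0,0,4],
    [0,0,6],
    [0,0,8],
    [0,0,10],
  ],
  roll=[0,0,0,0,0],
  claw=[0.6,0.6,0.6,0.6,0.6],
)

```text
time_s: 27.3
tcp_pos: [0.5363, -0.3226, 0.0654]
tool_rot: [180.0, -0.0, -0.9]
wrist_force: [-0.2, -0.6, -0.4]
opening: 0.0446
gripper_force: 29.9
```

step_arm(
  linear=[
    [0,0,2],
    [0,0,4],
    [0,0,6],
    [0,0,8],
    [0,0,10],
  ],
  roll=[0,0,0,0,0],
  claw=[0.6,0.6,0.6,0.6,0.6],
)

```text
time_s: 27.8
tcp_pos: [0.5385, -0.3233, 0.0566]
tool_rot: [179.9, -0.2, -0.9]
wrist_force: [2.1, -0.1, 0.4]
opening: 0.0448
gripper_force: 29.9
```

step_arm(
  linear=[
    [0,0,2],
    [0,0,4],
    [0,0,6],
    [0,0,8],
    [0,0,10],
  ],
  roll=[0,0,0,0,0],
  claw=[0.6,0.6,0.6,0.6,0.6],
)

```text
time_s: 28.3
tcp_pos: [0.5382, -0.323, 0.0457]
tool_rot: [179.9, -0.2, -0.9]
wrist_force: [6.5, -0.6, 2.4]
opening: 0.0445
gripper_force: 29.9
```

step_arm(
  linear=[
    [0,0,2],
    [0,0,4],
    [0,0,6],
    [0,0,8],
    [0,0,10],
  ],
  roll=[0,0,0,0,0],
  claw=[0.6,0.6,0.6,0.6,0.6],
)

```text
time_s: 28.8
tcp_pos: [0.5383, -0.3231, 0.0357]
tool_rot: [179.9, -0.2, -0.9]
wrist_force: [5.7, -1.0, 3.0]
opening: 0.0448
gripper_force: 29.9
```

step_arm(
  linear=[
    [0,0,2],
    [0,0,4],
    [0,0,6],
    [0,0,8],
  ],
  roll=[0,0,0,0],
  claw=[0.6,0.6,0.6,0.6],
)

```text
time_s: 29.2
tcp_pos: [0.5383, -0.3232, 0.0278]
tool_rot: [179.9, -0.2, -0.9]
wrist_force: [6.3, 0.5, 2.8]
opening: 0.0446
gripper_force: 29.9
```

step_arm(
  linear=[
    [1,-0.4,0],
    [2,-0.8,0],
    [2,-0.8,1],
    [2,-0.8,2],
    [2,-0.8,3],
  ],
  roll=[0,0,0,0,0],
  claw=[0.6,0.6,0.6,0.6,0.6],
)

```text
time_s: 29.7
tcp_pos: [0.5383, -0.3217, 0.0243]
tool_rot: [-180.0, -0.0, -0.9]
wrist_force: [3.8, 0.4, 1.2]
opening: 0.0448
gripper_force: 29.9
```

step_arm(
  linear=[
    [0,0,1],
    [0,0,2],
    [0,0,3],
  ],
  roll=[0,0,0],
  claw=[0.6,0.6,0.6],
)

```text
time_s: 30.0
tcp_pos: [0.5383, -0.3218, 0.0214]
tool_rot: [-180.0, -0.0, -0.9]
wrist_force: [3.9, -0.2, 0.3]
opening: 0.0446
gripper_force: 29.9
```

step_arm(
  linear=[
    [0.8,0.4,0],
    [0.8,0.4,1],
    [0.8,0.4,2],
  ],
  roll=[0,0,0],
  claw=[0.6,0.6,0.6],
)

```text
time_s: 30.3
tcp_pos: [0.5385, -0.3223, 0.0196]
tool_rot: [-180.0, 0.0, -1.0]
wrist_force: [-0.3, 2.0, 8.9]
opening: 0.0445
gripper_force: 29.9
```

step_arm(
  linear=[
    [0,0,1],
    [0,0,2],
  ],
  roll=[0,0],
  claw=[0.6,0.6],
)

```text
time_s: 30.5
tcp_pos: [0.5386, -0.3228, 0.0184]
tool_rot: [180.0, -0.0, -1.0]
wrist_force: [-1.8, 1.1, 13.6]
opening: 0.0449
gripper_force: 29.9
```

Jaws touch the lips; go on gently.

step_arm(
  linear=[
    [0,-0.2,0.7],
    [0,-0.2,1.4],
  ],
  roll=[0,0],
  claw=[0.6,0.6],
)

```text
time_s: 30.7
tcp_pos: [0.5386, -0.3222, 0.0165]
tool_rot: [-180.0, -0.0, -1.0]
wrist_force: [0.6, 0.2, 2.7]
opening: 0.0449
gripper_force: 29.9
```

step_arm(
  linear=[
    [0,0,0.7],
    [0,0,1.4],
  ],
  roll=[0,0],
  claw=[0.6,0.6],
)

```text
time_s: 30.9
tcp_pos: [0.5385, -0.322, 0.0143]
tool_rot: [-180.0, 0.0, -0.9]
wrist_force: [0.5, 0.8, -1.8]
opening: 0.0446
gripper_force: 29.9
```

step_arm(
  linear=[
    [0,0,0.5],
    [0,0,1],
  ],
  roll=[0,0],
  claw=[0.6,0.6],
)

```text
time_s: 31.1
tcp_pos: [0.5385, -0.322, 0.014]
tool_rot: [-180.0, 0.0, -0.9]
wrist_force: [-2.1, 2.8, 12.9]
opening: 0.0447
gripper_force: 29.9
```

step_arm(
  linear=[
    [0,0,0],
    [0,0,-0.7],
    [0,0,-0.7],
    [0,0,-0.7],
    [0,0,-0.7],
  ],
  roll=[0,0,0,0,0],
  claw=[0.6,0.6,0.45,0.3,0.2],
  squeeze=10,
)

```text
time_s: 31.6
tcp_pos: [0.5389, -0.322, 0.0142]
tool_rot: [-180.0, 0.0, -0.9]
wrist_force: [-0.2, -0.8, -0.6]
opening: 0.0625
gripper_force: 0.0
```

step_arm(
  linear=[
    [0,0,-3],
    [0,0,-15],
    [0,0,-45],
    [0,0,-85],
    [0,0,-110],
  ],
  roll=[0,0,0,0,0],
  claw=[0.2,0.2,0.2,0.2,0.2],
)

```text
time_s: 32.1
tcp_pos: [0.5393, -0.3229, 0.1276]
tool_rot: [179.9, -0.1, -1.0]
wrist_force: [0.1, -0.6, -0.3]
opening: 0.0743
gripper_force: 0.0
```

step_arm(
  linear=[
    [0,-25,-20],
    [0,-65,-40],
    [0,-105,-40],
    [0,-120,-40],
    [0,-120,-40],
  ],
  roll=[0,0,0,0,0],
  claw=[0.2,0.2,0.2,0.2,0.2],
)

```text
time_s: 32.6
tcp_pos: [0.5413, -0.1994, 0.1648]
tool_rot: [-179.9, -0.0, -0.7]
wrist_force: [1.4, 0.2, 0.1]
opening: 0.0746
gripper_force: 0.0
```

Run:
```python
from h import *
st();q=imaging.camera("side")
crop(q,280,250,140,80,5,"fin");rect(q,"relay_a",.07,5);rect(q,"timer",.07)
spot(q,"relay_a");spot(q,"timer")
```

```text
{'time_s': 32.6, 'joints': [-14.7168, 31.5323, 44.3703, 114.3021, -30.4972, 46.2937, -43.4598], 'tcp_pos': [0.5413, -0.1994, 0.1648], 'tool_rot': [-179.9285, -0.0137, -0.7159], 'wrist_force': [1.4044, 0.179, 0.1479], 'opening': 0.0746, 'gripper_force': 0.0}
relay_a 0.96 632 [ 467.1 -344.4] [100.3  36.3] 89.2 px 312 329 275 313
relay_a 0.94 608 [ 502.4 -346.6] [98.1 34.4] 87.5 px 329 345 276 313
relay_a 0.69 652 [ 609.4 -349.8] [103.6  37.3] 81.1 px 378 396 276 314
timer 0.68 630 [ 574.8 -349.3] [102.   38.6] 84.3 px 362 380 276 314
relay_a [([0.6111, -0.3225, 0.0148], 0.95), ([0.5006, -0.3216, 0.0172], 0.7), ([0.463, -0.3246, 0.0139], 0.66), ([0.5439, -0.3229, 0.001], 0.48)]
timer [([0.5801, -0.3203, 0.0198], 0.58)]
```

View pics/fin.png

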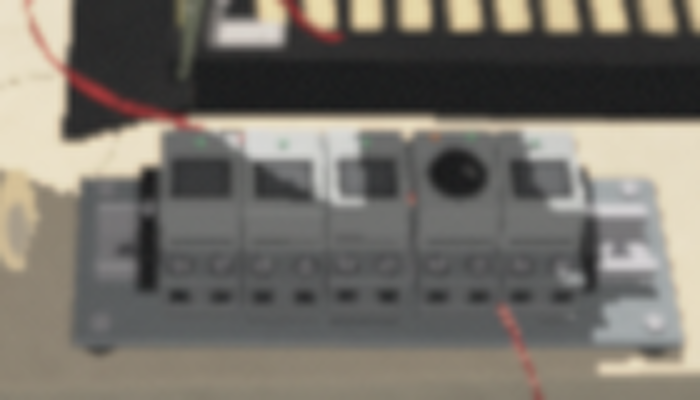

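The picture shows all five modules level on the rail. The spare, at about (365, 210), sits directly on the near side of the dial module at (458, 172).

```bash
python3 -c "
from cell import job
print(job.finish_job())"
```

```text
the job is handed in; nothing more can be done
None
```

The spare relay module is snapped onto the rail directly on the robot's side of the timer, level with the other modules, with the gripper open and clear. I handed the job in after about 33 s. The forces read at the end of each move stayed within the limits: 12 N on the far bracket, 9 N on the near one, and about 14 N pressing the spare home. The gripper also touched the timer's shoulders once with about 15 N while I was finding its height, because the fingertips sit about 33 mm higher than the reported tool position.

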